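# Free the indexed banding wheel

### The arm

A 6-joint arm with a two-finger parallel gripper is mounted at the origin on the work surface. World frame = base frame: x ahead of the robot, y to its left, z up, the work surface at z = 0. Lengths are in mm, angles in degrees, forces in N, time in s.
With the tool pointing down it reaches from about 300 to 850 mm from the base axis. Payload 4.2 kg.
Tool frame: the origin (TCP) lies between the finger pads; the fingertips stand 8 mm ahead of it and the grasp point (between the pads) lies 11 mm behind it; x points along the fingers, y is the direction in which the jaws open and shut, and the axes are right-handed (so a half turn about x gives the same grasp; the last joint's range is limited). The gripper opens to 91 mm and grips with 3 to 60 N. Pads are 32 mm wide; open, the fingers measure 118 mm over their backs; the gripper's body (76 mm by 178 mm) begins 60 mm behind the grasp point.
Start: joints at [70.818, 18.312, 89.639, -0, 72.044, -1.146], TCP at [178.037, 546.759, 221.976] pointing down, gripper open.
Joint ranges: [-177.97, 177.97], [-48.28, 115.42], [12.27, 149.76], [-77.06, 257.06], [2.81, 150.46], [-146.56, 146.56]. Speed limits (degrees/s): [147.25, 147.25, 180, 180, 180, 180].

### API

Orientations are given as [roll, pitch, yaw] about the fixed x, y, z axes, in that order (R = Rz(yaw) Ry(pitch) Rx(roll)).
In Python, from workcell import env gives the robot as it stands.
- The arm moves only by the tool arm_command, never from a script. Its arguments are lists of equal length, an entry for each row: "slide": the shift along the tool's x, y, z in cm, a list of three; "turn": the turn, a rotation vector about the tool's x, y, z in rad, a list of three; "grip": the closure in counts, from 0 (fully open) to 255 (shut). A call has 1 to 20 rows; each row is the pose to reach, as a shift and turn from the pose commanded when the call began, along the tool's axes at that moment; what a row does not reach only later rows make up. A row lasts 1/12 s, in which the tool goes at most 41.7 mm and 7.16 degrees, less where a joint would pass 70% of its speed; a pose out of reach is approached as far as the arm can. A call with a gripper value outside its range is refused whole. The fingers move at their own pace and stop on an object; "newtons" is the grip in N (left out, the last holds). Time passes only in rows, so rows that repeat a pose let the fingers close. It gives the time, the measured TCP pose, the force and the opening at its end, in the units of the state.
- env.state(): the state, without advancing time (a new reading comes with each control period).
- env.grab_frame(name): name is "scene" or "top"; returns (picture, depth): 400x640x3 uint8, red, green, blue; 400x640 float32, mm along the optical axis (not along the pixel's ray), 0 where there is no reading.
- env.calibration(name): a dict with "K" (3x3 intrinsics, pixels), "camera_from_world" (4x4, takes a point from world to camera coordinates). Camera axes: x right, y up, looking along -z (the intrinsics and any distortion apply to the point x, -y, -z); pixel columns grow to the right and rows downward; lengths in mm; the calibration is good to about 2 mm. A picture is of the moment at which its call begins. calibration takes no time and is no camera call.
- env.job_done(): hands the job in, once; it reports no verdict.
Trained networks look in the newest picture that a camera, given by its name, has taken for a name from the list of things; names that differ only in an ending like _2 or _b are one class to them, and where a whole thing is asked for, a point or a joint stands for the part that bears it (a point fixed in the world has none). Each returns a list of dicts, best first, with "p" (0 to 1); they miss things now and then, are a little off and sometimes report something else, mostly with a low value. They report only what shows in the picture. A call takes as long as a camera call.
- env.search_frame(camera, label): "point" ([x, y, z] in mm, in world coordinates, good to about 4 mm: the middle of the surface that is visible of it).
The state is a dict: "time_s": time; "qpos": joint angles; "qvel": joint speeds; "effort": joint torques, N m; "ee_pos": TCP position; "ee_rot": TCP orientation; "force": force on the tool from outside, world axes, zero at the start; "torque": the same for the moment, N m; "gripper_width": finger opening in mm.
Only numpy, scipy, OpenCV 4.12 (cv2) and the standard library are available. Lean on these libraries where they do the work, as an engineer would, in place of code of your own. Each camera call takes 0.05 s, during which the arm holds its last target.

### The job

Someone has hung the roll of masking tape on the pull knob of the banding wheel's index plunger. Lift the roll up and off the knob without dragging the plunger out with it, and set it down (do not drop it) in the wooden tray; then take hold of the knob, pull the sprung plunger all the way back to its stop so that the pin is clear of its hole in the wheel's edge, and finish while still holding it there, because it springs back if let go. Do not turn the wheel, and leave the bowl on it and the pot, jar and brush on the bench where they are.

Things in the scene. Friction and masses are not known exactly. Their poses are not given: they have to be found in the camera images.
- stand: Cast stand of the indexed banding wheel, fixed. Origin on the bench under the centre of its 180 mm round foot, z up. On its -x side an upright plate (40 mm wide, 146 mm high, 130 to 142 mm from the centre) carries a horizontal radial index plunger, axis 120 mm above the bench. The aluminium wheel on top is 240 mm across, from 109 to 131 mm above the bench.
- plunger (a joint): How far the sprung plunger is pulled out, m: 0 = pin seated 12 mm deep in its hole in the wheel's edge, 0.012 = pin tip just leaves the hole, 0.018 = end stop (fully back). It slides straight along the stand's -x. The spring pulls it home: 8 N at 0, rising to 13 N at the stop; it does not latch.
- knob_waist (a point): Middle of the plunger's black pull knob, on its axis; moves with the plunger. Frame parallel to the stand's: -x is the way to pull. Waist 18 mm in diameter, 28 mm long, centred here; at its outer (-x) end a flange 28 mm in diameter, 8 mm thick (14 to 22 mm from here); at its inner end (+x) a collar 27 mm in diameter, 4 mm thick.
- pin_tip (a point): Tip of the plunger's 14 mm steel pin, on its axis; moves with the plunger.
- seat_mouth (a point): Mouth of the pin's seat hole in the wheel's edge, on the plunger's axis (fixed to the stand).
- wheel (a joint): Turn of the wheel, rad, 0 at the start; the seated pin locks it, and with the pin out it turns easily.
- tape: Roll of masking tape, 68 mm outside, 44 mm bore, 20 mm wide, about 0.1 kg, firm. Origin at its centre; x = roll's axis. It hangs by its bore on the knob's waist, centre 13 mm below the plunger's axis, axes parallel; the rim is free to grip across its diameter from above. Raised 13 mm, its bore clears the knob's end flange by 8 mm all round; then draw it off along the stand's -x, over 35 mm.
- tray: Open wooden tool tray, fixed, empty, 200 mm (its x) by 260 mm (its y) outside, 36 mm high, walls and floor 8 mm thick. Origin at the centre of its underside on the bench, z up.
- bowl: White bowl standing mouth down on the wheel, 134 mm across, 56 mm high; origin at the centre of its underside. Leave alone.
- bench_pot: White round pot standing mouth down on the bench, 138 mm across, 110 mm high; origin at the centre of its underside. Leave alone.
- jar: Jar with a steel lid, 60 mm across, 75 mm high, standing on the bench; origin at the centre of its underside. Leave alone.
- brush: Brush lying on the bench, about 200 mm long along its own x; origin under its middle. Leave alone.

How it is judged (in metres and radians):
On the way, in this order (a step that is already met when the one before it is completed fails the run):
1. the roll of tape has been lifted off the knob in the gripper (contact force between the fingers and tape above 0.5 N and contact force between tape and plunger below 0.05 N and distance between tape and knob_waist above 0.06 m), for 0.1 s.
2. the roll has been set down in the tray and let go (x of tape in the frame of tray between -0.092 and 0.092 m and y of tape in the frame of tray between -0.122 and 0.122 m and height (world z) of tape below 0.055 m and contact force between the fingers and tape below 0.05 N and linear speed of tape below 0.05 m/s), for 0.2 s.
3. the plunger is pulled fully back by the gripper and held (value of joint plunger above 0.0155 m and contact force between the fingers and plunger above 2 N), for 0.5 s.
At the end, for the whole second after the job is handed in: The gripper's fingers hold the plunger fully back (at least 15.5 mm of its 18 mm travel; the pin leaves its hole at 12 mm) through the last second, with the wheel within 0.08 rad of where it was and the roll of tape at rest inside the tray (all of step 3 and contact force between tape and plunger below 0.05 N and value of joint wheel between -0.08 and 0.08 rad and x of tape in the frame of tray between -0.092 and 0.092 m and y of tape in the frame of tray between -0.122 and 0.122 m and height (world z) of tape below 0.055 m and linear speed of tape below 0.05 m/s); the arm keeps its last pose, push and grip.
It fails at once if the tape dragged the plunger out of its hole (value of joint plunger above 0.01 m and contact force between tape and plunger above 0.05 N).
It fails at once if the tape was dropped or thrown (contact force between the fingers and tape below 0.05 N and linear speed of tape above 1 m/s).
It fails at once if the wheel was turned (value of joint wheel above 0.08 rad or value of joint wheel below -0.08 rad).
It fails at once if a bystander was disturbed (distance of any of bowl, bench_pot, jar from where it was at the start of the episode above 0.02 m or distance of brush from where it was at the start of the episode above 0.03 m).
It also fails if it takes over 64 s, if anything falls off the work surface, if the arm or the gripper's body presses on something with over 40 N, if the wrist force passes 120 N, or if a joint passes its speed limit or range.

## Working session

There is one attempt and no reset: what is moved stays moved. The work goes in short steps, Python scripts to look and compute and a tool call to move; the robot and the scene stay as the last step left them, time stands still between calls to the robot, and variables do not carry over. Pictures are saved under pics/ and viewed, and the job is handed in when it is done.

Besides the shell and the picture viewer there is one more tool, called after "Request:" as a command line: name --argument value ..., lists and objects as JSON in quotes. arm_command: Moves the arm, as the interface text tells. Its arguments: {"type":"object","properties":{"slide":{"type":"array","items":{"type":"array","items":{"type":"number"}}},"turn":{"type":"array","items":{"type":"array","items":{"type":"number"}}},"grip":{"type":"array","items":{"type":"number"}},"newtons":{"type":"number"}},"required":["slide","turn","grip"]}

```bash
ls; mkdir -p pics; python3 - <<'E'
from workcell import env
import cv2,numpy as np
s=env.state();print({k:np.round(v,2).tolist() for k,v in s.items()})
for n in("scene","top"):
    p,d=env.grab_frame(n);cv2.imwrite(f"pics/{n}0.png",p[:,:,::-1]);np.save(f"pics/{n}0.npy",d)
    c=env.calibration(n);print(n,c["K"],np.round(c["camera_from_world"],3))
    for l in("stand","plunger","tape","tray","bowl","bench_pot","jar","brush"):
        r=env.search_frame(n,l);print(l,[(np.round(x["point"]).tolist(),round(x["p"],2)) for x in r[:2]])
E
```

```text
pics
{'time_s': 0.0, 'qpos': [70.82, 18.35, 89.71, -0.0, 72.04, -1.15], 'qvel': [-0.01, -0.09, -0.01, 0.02, 0.03, -0.13], 'effort': [-0.0, -41.25, -23.2, 0.07, 0.05, -0.0], 'ee_pos': [177.87, 546.29, 221.09], 'ee_rot': [-91.05, 89.9, -109.09], 'force': [0.87, -0.2, -0.03], 'torque': [-0.02, -0.02, -0.05], 'gripper_width': 91.36}
scene [[481.2329902    0.         324.88840287]
 [  0.         481.2329902  200.84945223]
 [  0.           0.           1.        ]] [[-5.21000e-01  8.54000e-01 -1.40000e-02  2.78338e+02]
 [-7.25000e-01 -4.33000e-01  5.36000e-01  3.52337e+02]
 [ 4.52000e-01  2.89000e-01  8.44000e-01 -1.41416e+03]
 [ 0.00000e+00  0.00000e+00  0.00000e+00  1.00000e+00]]
stand [([687.0, 30.0, 132.0], 0.63), ([504.0, -22.0, 131.0], 0.49)]
plunger [([683.0, -313.0, 63.0], 0.71)]
tape [([495.0, -23.0, 132.0], 0.84), ([675.0, 17.0, 174.0], 0.66)]
tray [([433.0, -352.0, 4.0], 0.89)]
bowl [([673.0, 16.0, 172.0], 0.78), ([501.0, -26.0, 130.0], 0.33)]
bench_pot [([469.0, 337.0, 95.0], 0.62)]
jar [([684.0, -311.0, 64.0], 0.89)]
brush [([678.0, 328.0, 18.0], 0.95)]
top [[418.30174069   0.         319.23128124]
 [  0.         418.30174069 207.91653772]
 [  0.           0.           1.        ]] [[-8.00000e-02 -9.97000e-01 -1.00000e-03  4.01580e+01]
 [ 9.76000e-01 -7.90000e-02  2.05000e-01 -5.68181e+02]
 [-2.04000e-01  1.60000e-02  9.79000e-01 -9.22613e+02]
 [ 0.00000e+00  0.00000e+00  0.00000e+00  1.00000e+00]]
stand [([637.0, -1.0, 133.0], 0.62)]
plunger [([440.0, 323.0, 101.0], 0.73), ([484.0, -29.0, 131.0], 0.5)]
tape [([493.0, -23.0, 136.0], 0.72)]
tray [([435.0, -366.0, 10.0], 0.97)]
bowl [([647.0, 6.0, 174.0], 0.66)]
bench_pot [([440.0, 323.0, 97.0], 0.9)]
jar [([670.0, -318.0, 78.0], 0.64)]
brush [([666.0, 326.0, 20.0], 0.8)]
```

View pics/scene0.png

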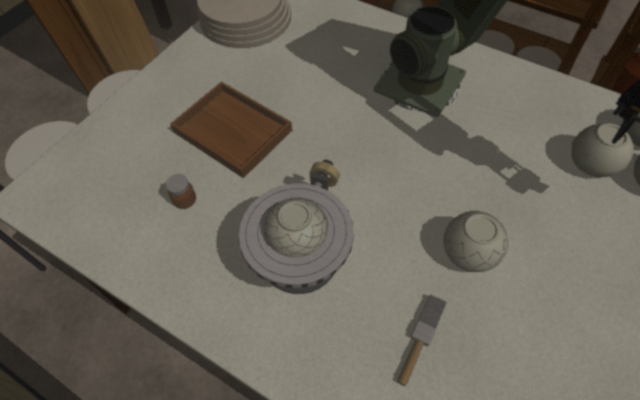

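View pics/top0.png

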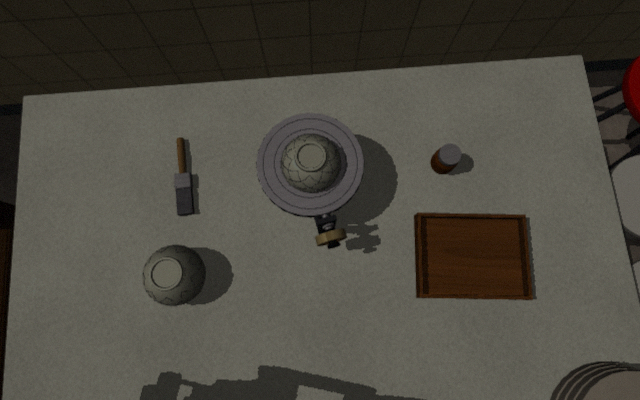

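```bash
cat > h.py <<'E'
from workcell import env
import numpy as np,cv2
def cloud(n,d):
    c=env.calibration(n);K=c["K"];T=np.linalg.inv(c["camera_from_world"])
    v,u=np.mgrid[0:d.shape[0],0:d.shape[1]];x=(u-K[0,2])/K[0,0]*d;y=(v-K[1,2])/K[1,1]*d
    P=np.stack([x,-y,-d,np.ones_like(d)],-1)@T.T
    P=P[...,:3];P[d==0]=np.nan
    return P
E
python3 - <<'E'
from h import *
from scipy.optimize import least_squares
for n in("scene","top"):
    P=cloud(n,np.load(f"pics/{n}0.npy")).reshape(-1,3)
    img=cv2.imread(f"pics/{n}0.png").reshape(-1,3)
    m=(abs(P[:,0]-640)<140)&(abs(P[:,1])<140)&(P[:,2]>126)&(P[:,2]<137)&(P[:,0]>525)
    Q=P[m];print(n,len(Q),np.median(Q[:,2]))
    h=cv2.convexHull(Q[:,:2].astype(np.float32))[:,0]
    f=least_squares(lambda p:np.hypot(h[:,0]-p[0],h[:,1]-p[1])-p[2],[640,0,120],loss='soft_l1');print(f.x,len(h))
    m=(P[:,0]>430)&(P[:,0]<535)&(abs(P[:,1]+20)<55)&(P[:,2]>25)
    for a,c in zip(P[m],img[m]):
        print(np.round(a).astype(int).tolist(),c[::-1].tolist(),end=" ") if a[2]>60 else 0
    print()
    m=(abs(P[:,0]-435)<170)&(abs(P[:,1]+360)<190)&(P[:,2]>30)&(P[:,2]<42)
    r=cv2.minAreaRect(P[m][:,:2].astype(np.float32));print("tray",r)
E
```

```text
scene 6192 130.81274538473906
[661.52933461   7.48693856 119.86657815] 48
[473, -38, 130] [104, 101, 92] [473, -35, 132] [98, 95, 86] [472, -33, 132] [96, 94, 84] [477, -41, 129] [112, 108, 97] [476, -38, 130] [90, 86, 78] [477, -35, 133] [73, 70, 63] [477, -32, 135] [66, 63, 57] [473, -32, 131] [63, 60, 55] [475, -29, 135] [74, 70, 64] [473, -27, 133] [85, 83, 75] [472, -25, 134] [96, 93, 84] [490, -46, 137] [115, 110, 97] [489, -44, 137] [114, 108, 94] [489, -41, 139] [115, 109, 93] [488, -39, 138] [116, 110, 94] [486, -38, 137] [115, 109, 93] [486, -35, 140] [100, 94, 81] [480, -36, 131] [78, 73, 62] [480, -34, 133] [69, 63, 52] [478, -32, 133] [58, 54, 45] [478, -29, 134] [57, 52, 44] [479, -26, 137] [57, 53, 47] [475, -26, 133] [59, 56, 51] [473, -24, 132] [64, 62, 56] [473, -22, 133] [79, 77, 70] [491, -54, 128] [115, 111, 99] [490, -52, 128] [106, 101, 89] [493, -46, 136] [99, 93, 79] [492, -45, 135] [97, 90, 75] [492, -42, 137] [99, 91, 75] [492, -39, 139] [101, 92, 74] [491, -37, 140] [104, 95, 75] [489, -36, 139] [105, 95, 75] [489, -33, 140] [100, 90, 71] [487, -29, 140] [
[... 28226 characters left out ...]
471, -27, 133] [6, 5, 6] [471, -29, 132] [1, 2, 0] [471, -31, 134] [0, 2, 2] [471, -34, 131] [0, 5, 1] [471, -36, 129] [0, 6, 4] [472, -38, 122] [15, 10, 15] [473, -41, 114] [46, 46, 40] [471, -17, 126] [4, 1, 2] [471, -19, 126] [3, 2, 9] [470, -21, 130] [8, 5, 4] [470, -23, 131] [3, 7, 4] [470, -25, 130] [10, 6, 9] [469, -27, 132] [0, 0, 0] [470, -29, 128] [8, 7, 6] [470, -32, 122] [11, 12, 13] [471, -34, 113] [31, 29, 28] [469, -16, 124] [10, 6, 8] [469, -19, 126] [4, 7, 8] [468, -21, 127] [0, 0, 0] [469, -23, 123] [3, 6, 6] [469, -25, 119] [17, 15, 14] [470, -28, 110] [29, 30, 24] 
tray ((434.05535888671875, -358.88641357421875), (262.56243896484375, 200.23074340820312), 84.3521499633789)
```

```bash
python3 - <<'E'
import cv2
a=cv2.imread("pics/top0.png")[190:265,280:400];b=cv2.imread("pics/scene0.png")[140:215,270:390]
import numpy as np
cv2.imwrite("pics/crop0.png",np.vstack([cv2.resize(x,None,fx=4,fy=4,interpolation=cv2.INTER_CUBIC) for x in(a,b)]))
E
```

```text
(no output)
```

View pics/crop0.png

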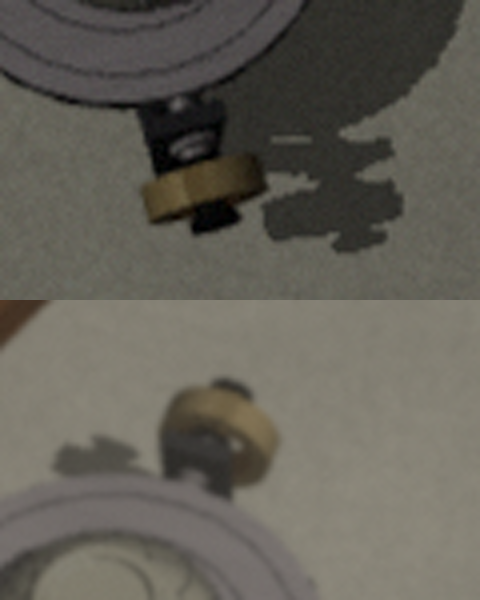

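```bash
python3 - <<'E'
from h import *
from scipy.optimize import least_squares
C={}
for n in("scene","top"):
    P=cloud(n,np.load(f"pics/{n}0.npy")).reshape(-1,3)
    img=cv2.imread(f"pics/{n}0.png").reshape(-1,3).astype(float)
    m=(abs(P[:,0]-650)<145)&(abs(P[:,1])<140)&(P[:,2]>126)&(P[:,2]<137)&(P[:,0]>535)
    h=cv2.convexHull(P[m][:,:2].astype(np.float32))[:,0]
    f=least_squares(lambda p:np.hypot(h[:,0]-p[0],h[:,1]-p[1])-p[2],[650,0,120],loss='soft_l1');print(n,"wheel",f.x)
    m=(P[:,0]>520)&(P[:,0]<550)&(abs(P[:,1]+20)<45)&(P[:,2]>142)&(P[:,2]<152)
    r=cv2.minAreaRect(P[m][:,:2].astype(np.float32));print("plate top",r, np.median(P[m],0))
    w=(P[:,0]>430)&(P[:,0]<515)&(abs(P[:,1]+25)<50)
    # tape outer top surface
    m=w&(P[:,2]>112)&(img[:,2]-img[:,0]>15)
    Q=P[m]
    def res(p):
        cx,cy,cz,yaw=p
        ax=np.array([np.cos(yaw),np.sin(yaw)])
        d=(Q[:,:2]-[cx,cy]); t=d@ax; s=d@[-ax[1],ax[0]]
        rad=np.hypot(s,Q[:,2]-cz)-34
        return np.r_[rad,0.3*np.clip(abs(t)-10,0,None)]
    f=least_squares(res,[490,-23,107,.2],loss='soft_l1');print("tape",f.x[:3],np.degrees(f.x[3]),len(Q),np.sqrt((f.fun**2).mean()))
    ax=np.array([np.cos(f.x[3]),np.sin(f.x[3])]);t=(Q[:,:2]-f.x[:2])@ax;print("t range",np.percentile(t,[2,98]))
    m=w&(P[:,2]>122)&(img.max(1)<(22 if n=="top" else 0))&(P[:,0]<485)
    if m.sum()>5:
        Q=P[m];print("flange",np.median(Q,0),Q.min(0),Q.max(0)); print(cv2.minAreaRect(Q[:,:2].astype(np.float32)))
    m=(abs(P[:,0]-435)<170)&(abs(P[:,1]+360)<190)&(P[:,2]>30)&(P[:,2]<42)
    print("tray",cv2.minAreaRect(P[m][:,:2].astype(np.float32)))
    m=(abs(P[:,0]-660)<60)&(abs(P[:,1])<60)&(P[:,2]>180);print("bowltop",np.median(P[m],0),P[m].shape)
    m=(abs(P[:,0]-660)<90)&(abs(P[:,1])<90)&(P[:,2]>140)
    print("bowl",P[m].min(0),P[m].max(0))
E
```

```text
scene wheel [661.79305617   7.47097447 119.81950775]
plate top ((528.8053588867188, -19.03655433654785), (12.77558708190918, 38.54141616821289), 8.003565788269043) [529.35503228 -18.27919986 144.71351179]
tape [494.55941004 -26.06587007 105.54508645] 11.64390051402982 300 2.717445805327071
t range [-15.49173124  11.34443563]
tray ((435.0405578613281, -359.4713134765625), (265.40966796875, 203.4757843017578), 84.02377319335938)
bowltop [659.68017165   6.37598305 183.04754752] (762, 3)
bowl [596.72556399 -58.75520076 140.02721909] [724.58888595  72.53089596 192.26530476]
top wheel [659.76588967   7.83265726 119.36461076]
plate top ((526.53955078125, -18.510421752929688), (11.868796348571777, 39.64994430541992), 11.219705581665039) [526.67563609 -19.08244773 145.53833261]
tape [493.211141   -25.19341159 106.56319623] 12.881538462078671 267 2.0003168123984647
t range [-9.9811074   9.33513777]
flange [474.25724258 -27.39992401 128.91861781] [468.40735382 -40.44531527 122.48371051] [482.63139194 -16.47311149 134.68365654]
((475.67962646484375, -28.181537628173828), (13.595296859741211, 24.189945220947266), 3.5160155296325684)
tray ((434.05535888671875, -358.88641357421875), (262.56243896484375, 200.23074340820312), 84.3521499633789)
bowltop [656.26544736   6.73456165 182.88960027] (744, 3)
bowl [591.21670797 -58.75303392 140.06555198] [720.96526672  71.747628   190.99128143]
```

```bash
cat >> h.py <<'E'
from scipy.spatial.transform import Rotation as Ro
YAW=np.radians(11.3);U=np.array([np.cos(YAW),np.sin(YAW),0]);V=np.array([-U[1],U[0],0]);W=np.array([660.7,7.7,0])
def tool(yv): # pointing down, tool y = yv
    x=np.array([0,0,-1.]);return np.stack([x,yv,np.cross(x,yv)],1)
def go(pos,R):
    s=env.state();p=np.array(s["ee_pos"]);R0=Ro.from_euler("xyz",s["ee_rot"],degrees=True).as_matrix()
    print("slide cm",np.round(R0.T@(np.array(pos)-p)/10,2),"turn",np.round(Ro.from_matrix(R0.T@R).as_rotvec(),4))
E
python3 - <<'E'
from h import *
s=env.state();print(np.round(Ro.from_euler("xyz",s["ee_rot"],degrees=True).as_matrix(),3))
p=W-170*U;p[2]=205
print(p);go(p,tool(V));go(p,tool(-V))
E
```

```text
[[ 0.     0.31   0.951]
 [ 0.     0.951 -0.31 ]
 [-1.     0.     0.   ]]
[493.99550805 -25.61084452 205.        ]
slide cm [  1.69 -44.64  47.77] turn [-5.12e-01  0.00e+00 -1.00e-04]
slide cm [  1.69 -44.64  47.77] turn [ 2.6296e+00 -1.0000e-04 -1.0000e-04]
```

Request:
arm_command --slide '[[1.7,-44.6,47.8],[1.7,-44.6,47.8],[1.7,-44.6,47.8],[1.7,-44.6,47.8],[1.7,-44.6,47.8],[1.7,-44.6,47.8],[1.7,-44.6,47.8],[1.7,-44.6,47.8],[1.7,-44.6,47.8],[1.7,-44.6,47.8],[1.7,-44.6,47.8],[1.7,-44.6,47.8],[1.7,-44.6,47.8],[1.7,-44.6,47.8],[1.7,-44.6,47.8],[1.7,-44.6,47.8],[1.7,-44.6,47.8],[1.7,-44.6,47.8],[1.7,-44.6,47.8],[1.7,-44.6,47.8]]' --turn '[[-0.512,0,0],[-0.512,0,0],[-0.512,0,0],[-0.512,0,0],[-0.512,0,0],[-0.512,0,0],[-0.512,0,0],[-0.512,0,0],[-0.512,0,0],[-0.512,0,0],[-0.512,0,0],[-0.512,0,0],[-0.512,0,0],[-0.512,0,0],[-0.512,0,0],[-0.512,0,0],[-0.512,0,0],[-0.512,0,0],[-0.512,0,0],[-0.512,0,0]]' --grip '[0,0,0,0,0,0,0,0,0,0,0,0,0,0,0,0,0,0,0,0]'

```text
time_s: 2.57
ee_pos: [493.8, -24.2, 205.0]
ee_rot: [120.2, 90.0, 131.6]
force: [0.5, 0.7, -0.8]
gripper_width: 91.4
```

```bash
python3 - <<'E'
from h import *
s=env.state();print(s["time_s"],s["ee_pos"],s["ee_rot"],s["qpos"],s["force"])
p=W-170*U;p[2]=97;go(p,tool(V))
for n in("scene","top"):
    a,d=env.grab_frame(n);cv2.imwrite(f"pics/{n}1.png",a[:,:,::-1])
E
python3 - <<'E'
import cv2,numpy as np
a=cv2.imread("pics/top1.png")[170:290,240:400];b=cv2.imread("pics/scene1.png")[90:210,240:400]
cv2.imwrite("pics/crop1.png",np.hstack([cv2.resize(x,None,fx=2.5,fy=2.5) for x in(a,b)]))
E
```

```text
2.5667 [493.76548027 -24.24640099 204.95796199] [120.20858622  89.95868944 131.57652339] [-4.16332763e+00  1.17809685e+01  1.01354292e+02  3.13458308e-02
  6.68943283e+01 -1.05543573e+02] [ 0.53426348  0.65908279 -0.75199519]
slide cm [10.8  -0.15 -0.  ] turn [ 0.0012 -0.0004 -0.0006]
```

View pics/crop1.png

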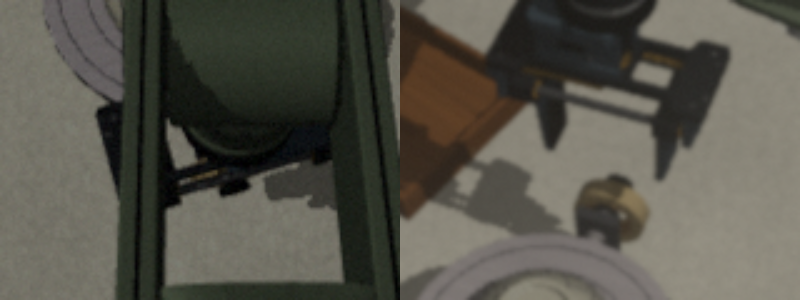

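The gripper hangs over the roll with its jaws across the diameter (scene crop about (615,210), jaws at (550,130) and (670,160)). Descending.

Request:
arm_command --slide '[[1.5,-0.15,0],[3,-0.15,0],[4.5,-0.15,0],[6,-0.15,0],[7.5,-0.15,0],[9,-0.15,0],[10,-0.15,0],[10.8,-0.15,0],[10.8,-0.15,0],[10.8,-0.15,0]]' --turn '[[0,0,0],[0,0,0],[0,0,0],[0,0,0],[0,0,0],[0,0,0],[0,0,0],[0,0,0],[0,0,0],[0,0,0]]' --grip '[0,0,0,0,0,0,0,0,0,0]'

```text
time_s: 3.5
ee_pos: [494.8, -26.4, 97.1]
ee_rot: [50.1, 90.0, 61.5]
force: [0.6, -0.3, 0.9]
gripper_width: 91.1
```

```bash
python3 - <<'E'
from h import *
a,d=env.grab_frame("scene");cv2.imwrite("pics/crop2.png",cv2.resize(a[90:230,230:420,::-1],None,fx=4,fy=4))
s=env.state();p=W-170*U;p[2]=97;go(p,tool(V))
E
```

```text
slide cm [ 0.05  0.12 -0.1 ] turn [0.0004 0.0011 0.0002]
```

View pics/crop2.png

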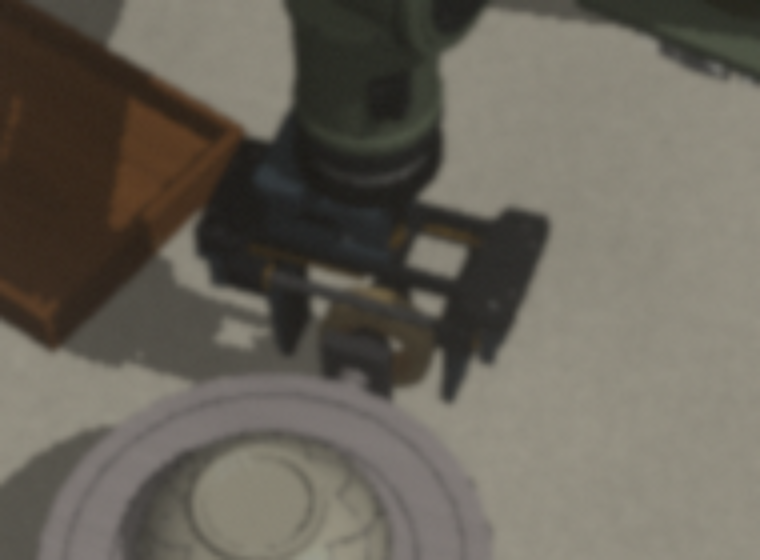

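Both fingers straddle the roll (left finger about (290,310), right about (455,355), roll between). Closing.

Request:
arm_command --slide '[[0,0,0],[0,0,0],[0,0,0],[0,0,0],[0,0,0],[0,0,0],[0,0,0],[0,0,0]]' --turn '[[0,0,0],[0,0,0],[0,0,0],[0,0,0],[0,0,0],[0,0,0],[0,0,0],[0,0,0]]' --grip '[120,120,120,120,120,120,120,120]' --newtons 20

```text
time_s: 4.22
ee_pos: [495.0, -26.8, 97.3]
ee_rot: [-8.0, 90.0, 3.3]
force: [-0.7, -0.6, 3.2]
gripper_width: 68.0
```

Request:
arm_command --slide '[[-0.3,0,0],[-0.6,0,0],[-0.9,0,0],[-1.2,0,0],[-1.3,0,0],[-1.3,0,0],[-1.3,0,0]]' --turn '[[0,0,0],[0,0,0],[0,0,0],[0,0,0],[0,0,0],[0,0,0],[0,0,0]]' --grip '[120,120,120,120,120,120,120]'

```text
time_s: 4.8
ee_pos: [494.7, -26.8, 110.0]
ee_rot: [56.2, 90.0, 67.5]
force: [-0.4, -0.2, -1.9]
gripper_width: 67.6
```

```bash
python3 - <<'E'
from h import *
a,d=env.grab_frame("scene");cv2.imwrite("pics/crop3.png",cv2.resize(a[90:230,230:420,::-1],None,fx=4,fy=4))
s=env.state();print(s["force"]);p=np.array(s["ee_pos"]);go(p-80*U,tool(V))
E
```

```text
[-0.55352569 -0.67947748 -0.70066806]
slide cm [ 0. -0. -8.] turn [-0.     -0.0001 -0.0001]
```

View pics/crop3.png

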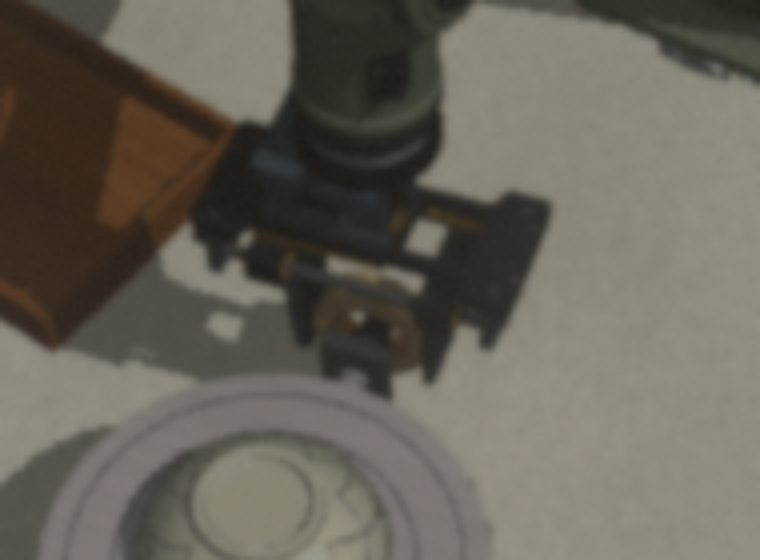

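The roll is lifted between the fingers (about (365,320)), with the knob visible in the middle of its bore. Drawing it off along -x of the stand.

Request:
arm_command --slide '[[0,0,-0.8],[0,0,-1.6],[0,0,-2.4],[0,0,-3.2],[0,0,-4],[0,0,-5],[0,0,-6],[0,0,-7],[0,0,-8],[0,0,-8],[0,0,-8]]' --turn '[[0,0,0],[0,0,0],[0,0,0],[0,0,0],[0,0,0],[0,0,0],[0,0,0],[0,0,0],[0,0,0],[0,0,0],[0,0,0]]' --grip '[120,120,120,120,120,120,120,120,120,120,120]'

```text
time_s: 5.77
ee_pos: [416.0, -42.6, 110.1]
ee_rot: [-5.4, 90.0, 5.9]
force: [-0.1, -0.3, -0.0]
gripper_width: 68.1
```

```bash
python3 - <<'E'
from h import *
a,d=env.grab_frame("scene");cv2.imwrite("pics/crop4.png",cv2.resize(a[70:210,230:420,::-1],None,fx=4,fy=4))
s=env.state();print(s["force"],s["qpos"])
yt=np.radians(-5.8) # tray yaw
for y in (np.radians(11.3),yt,np.radians(-35)):
    v=np.array([-np.sin(y),np.cos(y),0]);go([434.5,-359,130],tool(v))
E
```

```text
[ 0.29696096 -0.50365911 -0.95573148] [-7.41651488e+00  1.08656824e+01  1.18439268e+02  1.13052909e-02
  5.06220480e+01 -1.08705763e+02]
slide cm [ -1.98 -31.38  -4.44] turn [-0.0003  0.0013  0.0003]
slide cm [ -1.98 -31.38  -4.44] turn [2.981e-01 1.300e-03 1.000e-04]
slide cm [ -1.98 -31.38  -4.44] turn [ 8.078e-01  1.300e-03 -3.000e-04]
```

View pics/crop4.png

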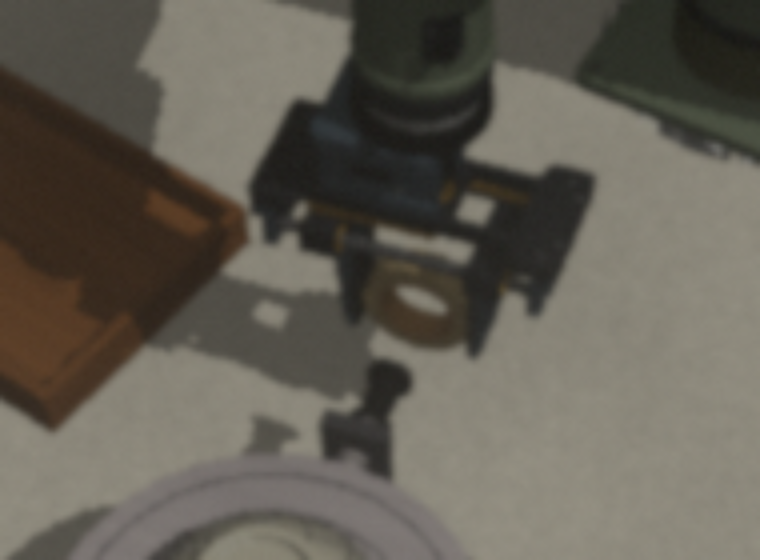

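The roll is clear of the knob (roll at (415,300), bare knob at (385,380), pin still seated). Moving above the tray.

Request:
arm_command --slide '[[-2,-3,-0.4],[-2,-6,-0.8],[-2,-9,-1.2],[-2,-12,-1.6],[-2,-15,-2.1],[-2,-18,-2.5],[-2,-21,-3],[-2,-24,-3.4],[-2,-27,-3.8],[-2,-30,-4.2],[-2,-31.4,-4.4],[-2,-31.4,-4.4],[-2,-31.4,-4.4],[-2,-31.4,-4.4]]' --turn '[[0.03,0,0],[0.06,0,0],[0.09,0,0],[0.12,0,0],[0.15,0,0],[0.18,0,0],[0.21,0,0],[0.24,0,0],[0.27,0,0],[0.298,0,0],[0.298,0,0],[0.298,0,0],[0.298,0,0],[0.298,0,0]]' --grip '[120,120,120,120,120,120,120,120,120,120,120,120,120,120]'

```text
time_s: 6.98
ee_pos: [434.5, -357.6, 129.5]
ee_rot: [124.0, 89.9, 118.2]
force: [0.3, 1.0, -0.5]
gripper_width: 67.8
```

```bash
python3 - <<'E'
from h import *
a,d=env.grab_frame("scene");cv2.imwrite("pics/crop5.png",cv2.resize(a[40:210,130:330,::-1],None,fx=3,fy=3))
s=env.state();print(s["ee_pos"],s["force"],s["qpos"],s["gripper_width"])
P=cloud("scene",d);m=(abs(P[...,0]-434)<60)&(abs(P[...,1]+359)<60)
t=P[m];print(np.percentile(t[:,2][np.isfinite(t[:,2])],[2,5,20]))
E
```

```text
[ 434.56141211 -357.50102854  129.72191193] [ 0.14562861  0.6389402  -1.17520627] [-4.06323739e+01  2.14798049e+01  9.90627695e+01  3.63090473e-02
  5.95345938e+01 -1.24944893e+02] 68.00113652450143
[4.38630941 5.3847415  8.19612913]
```

View pics/crop5.png

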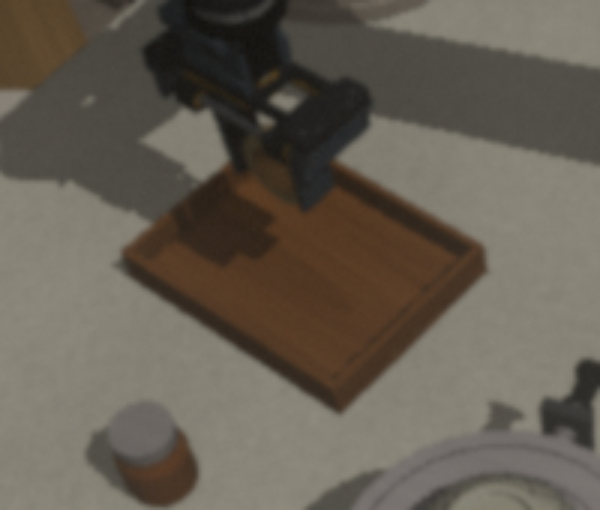

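Request:
arm_command --slide '[[1.5,0,0],[3,0,0],[4.5,0,0],[6,0,0],[7,0,0],[8,0,0],[8.6,0,0],[9.1,0,0],[9.3,0,0],[9.3,0,0],[9.3,0,0]]' --turn '[[0,0,0],[0,0,0],[0,0,0],[0,0,0],[0,0,0],[0,0,0],[0,0,0],[0,0,0],[0,0,0],[0,0,0],[0,0,0]]' --grip '[120,120,120,120,120,120,120,120,120,120,120]'

```text
time_s: 7.95
ee_pos: [435.0, -359.2, 37.3]
ee_rot: [-29.1, 90.0, -34.9]
force: [0.7, 0.9, -0.9]
gripper_width: 67.8
```

Request:
arm_command --slide '[[0.1,0,0],[0.2,0,0],[0.3,0,0],[0.3,0,0]]' --turn '[[0,0,0],[0,0,0],[0,0,0],[0,0,0]]' --grip '[120,120,120,120]'

```text
time_s: 8.28
ee_pos: [434.6, -359.0, 33.9]
ee_rot: [115.9, 90.0, 110.1]
force: [0.1, -0.4, -0.9]
gripper_width: 67.8
```

Request:
arm_command --slide '[[0.1,0,0],[0.1,0,0],[0.1,0,0]]' --turn '[[0,0,0],[0,0,0],[0,0,0]]' --grip '[120,120,120]'

```text
time_s: 8.53
ee_pos: [434.7, -359.0, 32.9]
ee_rot: [116.8, 90.0, 111.0]
force: [-1.2, 0.1, -2.5]
gripper_width: 67.5
```

Request:
arm_command --slide '[[0.1,0,0],[0.1,0,0],[0.1,0,0]]' --turn '[[0,0,0],[0,0,0],[0,0,0]]' --grip '[120,120,120]'

```text
time_s: 8.78
ee_pos: [434.8, -359.1, 32.4]
ee_rot: [-22.7, 90.0, -28.5]
force: [-0.6, 0.7, 4.3]
gripper_width: 67.8
```

Contact with the floor (force changed from -1 to +4 N). Releasing.

Request:
arm_command --slide '[[0,0,0],[0,0,0],[0,0,0],[0,0,0],[0,0,0],[0,0,0],[0,0,0],[0,0,0]]' --turn '[[0,0,0],[0,0,0],[0,0,0],[0,0,0],[0,0,0],[0,0,0],[0,0,0],[0,0,0]]' --grip '[62,58,50,40,30,15,0,0]'

```text
time_s: 9.45
ee_pos: [434.7, -359.0, 31.9]
ee_rot: [107.3, 90.0, 101.6]
force: [-1.4, -1.2, 0.5]
gripper_width: 90.5
```

```bash
python3 - <<'E'
from h import *
a,d=env.grab_frame("scene");cv2.imwrite("pics/crop6.png",cv2.resize(a[40:210,130:330,::-1],None,fx=3,fy=3))
s=env.state();print(s["ee_pos"],s["force"],s["gripper_width"])
E
```

```text
[ 434.66666181 -359.00210578   31.88243744] [-0.74871916  0.67702378  0.46447105] 91.64071036772509
```

View pics/crop6.png

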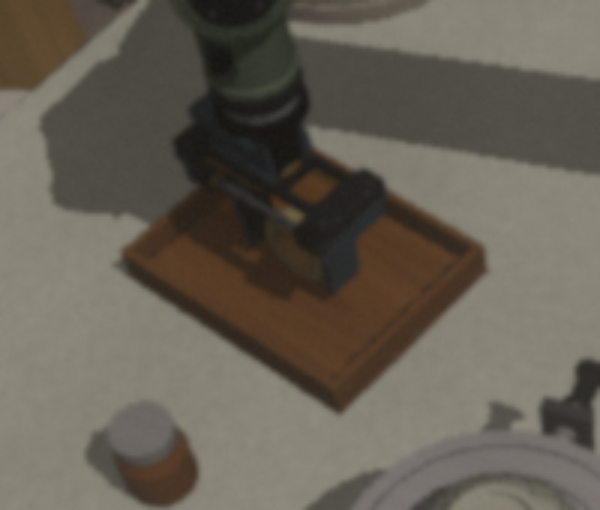

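The roll stands on the tray floor around (295,250), between the open fingers. Raising straight up.

Request:
arm_command --slide '[[0,0,0],[-0.5,0,0],[-1.5,0,0],[-3,0,0],[-5,0,0],[-7,0,0],[-9,0,0],[-11,0,0],[-13,0,0],[-15,0,0],[-16,0,0],[-16,0,0],[-16,0,0]]' --turn '[[0,0,0],[0,0,0],[0,0,0],[0,0,0],[0,0,0],[0,0,0],[0,0,0],[0,0,0],[0,0,0],[0,0,0],[0,0,0],[0,0,0],[0,0,0]]' --grip '[0,0,0,0,0,0,0,0,0,0,0,0,0]'

```text
time_s: 10.58
ee_pos: [434.6, -359.0, 192.2]
ee_rot: [-28.6, 90.0, -34.4]
force: [0.4, 0.1, 0.0]
gripper_width: 91.0
```

```bash
python3 - <<'E'
from h import *
a,d=env.grab_frame("scene");cv2.imwrite("pics/scene7.png",a[:,:,::-1]);np.save("pics/scene7.npy",d)
t,d2=env.grab_frame("top");cv2.imwrite("pics/top7.png",t[:,:,::-1]);np.save("pics/top7.npy",d2)
cv2.imwrite("pics/crop7.png",np.hstack([cv2.resize(a[40:210,130:330,::-1],None,fx=2,fy=2),cv2.resize(t[150:320,300:500,::-1],None,fx=2,fy=2)]))
for c in("scene","top"):print(env.search_frame(c,"tape")[:2],env.search_frame(c,"knob_waist")[:2])
# knob from both
for n,dd,im in(("scene",d,a),("top",d2,t)):
    P=cloud(n,dd);r=(P-W)
    al=-(r@U);la=r@V;z=P[...,2]
    m=(al>144)&(al<215)&(abs(la)<30)&(z>122)
    for k in range(145,200,4):
        q=m&(al>=k)&(al<k+4)
        if q.sum()>2: print(n,k,q.sum(),"lat",np.round([la[q].min(),np.median(la[q]),la[q].max()],1),"zmax",round(float(z[q].max()),1))
E
```

```text
[{'point': [437.7, -358.9, 53.7], 'p': 0.56}] [{'point': [485.6, -23.8, 127.8], 'p': 0.46}]
[{'point': [438.4, -332.6, 63.9], 'p': 0.67}] [{'point': [488.0, -22.5, 129.6], 'p': 0.6}]
scene 149 5 lat [-5.  -2.4  9.2] zmax 133.3
scene 153 16 lat [-11.4   0.4   8.2] zmax 134.8
scene 157 7 lat [-4.8  4.4  9.9] zmax 130.7
scene 161 9 lat [-6.7  3.5  8. ] zmax 130.0
scene 165 7 lat [-5.5 -0.4  6.8] zmax 129.6
scene 169 13 lat [-7.1  0.6  7.2] zmax 130.0
scene 173 12 lat [-8.4  2.3  8.2] zmax 130.7
scene 177 12 lat [-7.6 -0.4  9.2] zmax 131.0
scene 181 12 lat [-7.3  3.3  7.4] zmax 134.9
scene 185 26 lat [-12.4  -0.7  13.4] zmax 135.6
scene 189 14 lat [-12.6   3.4  12. ] zmax 133.6
top 145 20 lat [-11.    1.9  12.4] zmax 134.8
top 149 18 lat [-7.7  0.7 10.4] zmax 131.8
top 153 18 lat [-10.4   1.8  12. ] zmax 134.8
top 157 22 lat [-12.1   0.5  12.6] zmax 134.3
top 161 16 lat [-7.8  0.7  7.6] zmax 131.9
top 165 14 lat [-7.1  1.2  8.7] zmax 130.4
top 169 14 lat [-7.9  1.1  7.8] zmax 131.3
top 173 14 lat [-7.1  0.1  8.4] zmax 129.9
top 177 16 lat [-7.5  1.3  8.2] zmax 129.3
top 181 14 lat [-7.1  1.3  9.3] zmax 131.2
top 185 16 lat [-9.5  2.2 12.7] zmax 133.0
top 189 23 lat [-11.6   2.5  13.8] zmax 135.7
top 193 13 lat [-10.4   0.9  11.9] zmax 134.4
```

View pics/crop7.png

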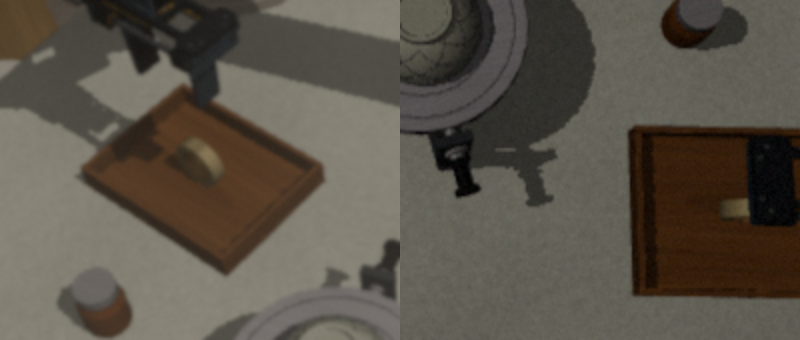

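```bash
python3 - <<'E'
from h import *
p=W-182*U+0.5*V;p[2]=190;print(p);go(p,tool(V))
E
```

```text
[482.13015907 -27.47189092 190.        ]
slide cm [ 0.12 33.43  1.43] turn [-0.298  -0.0015 -0.0016]
```

Request:
arm_command --slide '[[0.1,3,0.1],[0.1,6,0.3],[0.1,9,0.4],[0.1,12,0.5],[0.1,15,0.6],[0.1,18,0.8],[0.1,21,0.9],[0.1,24,1],[0.1,27,1.2],[0.1,30,1.3],[0.1,32,1.4],[0.1,33.4,1.4],[0.1,33.4,1.4],[0.1,33.4,1.4],[0.1,33.4,1.4]]' --turn '[[-0.03,0,0],[-0.06,0,0],[-0.09,0,0],[-0.12,0,0],[-0.15,0,0],[-0.18,0,0],[-0.21,0,0],[-0.24,0,0],[-0.27,0,0],[-0.298,0,0],[-0.298,0,0],[-0.298,0,0],[-0.298,0,0],[-0.298,0,0],[-0.298,0,0]]' --grip '[0,0,0,0,0,0,0,0,0,0,0,0,0,0,0]'

```text
time_s: 12.13
ee_pos: [482.0, -28.7, 190.7]
ee_rot: [-157.7, 90.0, -146.4]
force: [0.0, 0.6, -0.7]
gripper_width: 91.6
```

```bash
python3 - <<'E'
from h import *
p=W-182*U+0.5*V;p[2]=109;go(p,tool(V))
E
```

```text
slide cm [8.17 0.12 0.04] turn [-0.     -0.0007  0.0003]
```

Request:
arm_command --slide '[[1.5,0.1,0],[3,0.1,0],[4.5,0.1,0],[6,0.1,0],[7,0.1,0],[7.8,0.1,0],[8.2,0.1,0],[8.2,0.1,0],[8.2,0.1,0]]' --turn '[[0,0,0],[0,0,0],[0,0,0],[0,0,0],[0,0,0],[0,0,0],[0,0,0],[0,0,0],[0,0,0]]' --grip '[0,0,0,0,0,0,0,0,0]'

```text
time_s: 12.88
ee_pos: [482.3, -27.5, 109.2]
ee_rot: [-11.8, 90.0, -0.5]
force: [-1.5, -0.8, -0.5]
gripper_width: 91.4
```

```bash
python3 - <<'E'
from h import *
a,d=env.grab_frame("scene");cv2.imwrite("pics/crop8.png",cv2.resize(a[90:230,230:420,::-1],None,fx=4,fy=4))
p=W-182*U+0.5*V;p[2]=109;go(p,tool(V))
E
```

```text
slide cm [ 0.05  0.   -0.04] turn [-0.0004  0.0011  0.0003]
```

View pics/crop8.png

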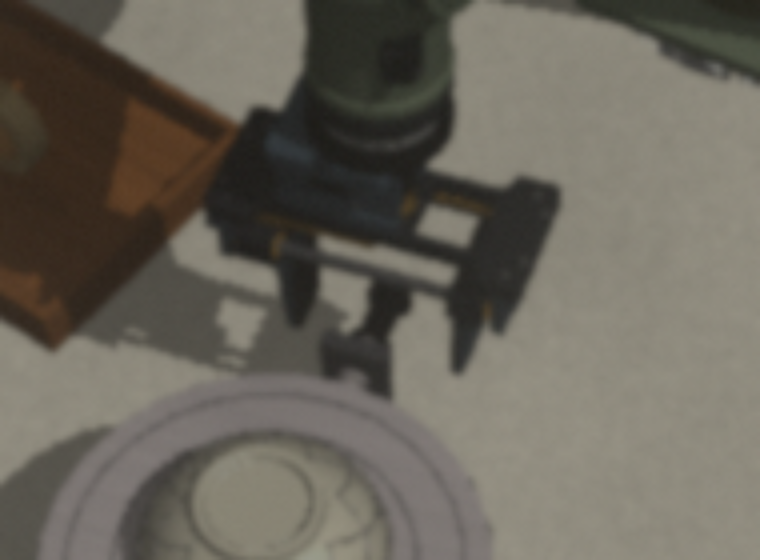

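The knob (385,295) lies midway between the fingers (at (298,290) and (465,330)). Closing on it.

Request:
arm_command --slide '[[0,0,0],[0,0,0],[0,0,0],[0,0,0],[0,0,0],[0,0,0],[0,0,0],[0,0,0],[0,0,0],[0,0,0],[0,0,0],[0,0,0]]' --turn '[[0,0,0],[0,0,0],[0,0,0],[0,0,0],[0,0,0],[0,0,0],[0,0,0],[0,0,0],[0,0,0],[0,0,0],[0,0,0],[0,0,0]]' --grip '[130,160,200,220,220,220,220,220,220,220,220,220]' --newtons 45

```text
time_s: 13.93
ee_pos: [482.0, -27.4, 108.9]
ee_rot: [-94.8, 90.0, -83.4]
force: [0.6, -1.4, -0.2]
gripper_width: 26.2
```

Request:
arm_command --slide '[[0,0,-0.1],[0,0,-0.2],[0,0,-0.3],[0,0,-0.4],[0,0,-0.5],[0,0,-0.5]]' --turn '[[0,0,0],[0,0,0],[0,0,0],[0,0,0],[0,0,0],[0,0,0]]' --grip '[220,220,220,220,220,220]'

```text
time_s: 14.43
ee_pos: [480.3, -27.7, 109.1]
ee_rot: [-4.9, 89.6, 6.4]
force: [8.8, 0.7, -6.9]
gripper_width: 26.4
```

Request:
arm_command --slide '[[0,0,-0.1],[0,0,-0.2],[0,0,-0.3],[0,0,-0.4],[0,0,-0.5],[0,0,-0.5],[0,0,-0.5]]' --turn '[[0,0,0],[0,0,0],[0,0,0],[0,0,0],[0,0,0],[0,0,0],[0,0,0]]' --grip '[220,220,220,220,220,220,220]'

```text
time_s: 15.02
ee_pos: [475.9, -28.6, 109.2]
ee_rot: [-4.3, 89.5, 7.0]
force: [9.2, 1.6, -7.6]
gripper_width: 26.1
```

```bash
cat > kn.py <<'E'
from h import *
import sys
k=sys.argv[1]
s=env.state();print(np.round(s["ee_pos"],1),np.round(s["force"],1),s["gripper_width"],"along",-(np.array(s["ee_pos"])-W)@U)
R=Ro.from_euler("xyz",s["ee_rot"],degrees=True).as_matrix();print("tool x",np.round(R[:,0],4))
a,d=env.grab_frame("scene");np.save(f"pics/s{k}.npy",d);cv2.imwrite(f"pics/s{k}.png",a[:,:,::-1]);cv2.imwrite(f"pics/crop{k}.png",cv2.resize(a[110:210,260:400,::-1],None,fx=5,fy=5,interpolation=cv2.INTER_CUBIC))
E
python3 kn.py 9
```

```text
[475.9 -28.6 109.2] [ 9.2  1.6 -7.6] 26.06614584209859 along 188.2955884635447
tool x [ 0.0083  0.001  -1.    ]
```

View pics/crop9.png

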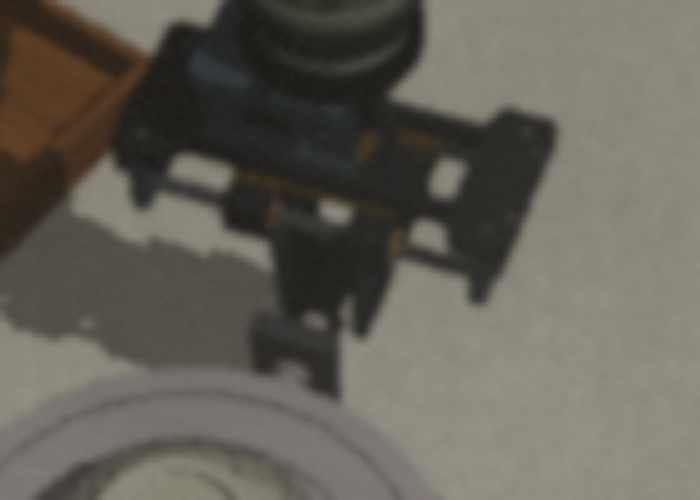

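The fingers hold the knob and the plunger is coming out (bright rod at (315,318); 6 mm so far at 9 N, as the spring predicts).

Request:
arm_command --slide '[[0,0,-0.1],[0,0,-0.2],[0,0,-0.3],[0,0,-0.4],[0,0,-0.5],[0,0,-0.6],[0,0,-0.7],[0,0,-0.8],[0,0,-0.9],[0,0,-1],[0,0,-1.1],[0,0,-1.2],[0,0,-1.2],[0,0,-1.2],[0,0,-1.2]]' --turn '[[0,0,0],[0,0,0],[0,0,0],[0,0,0],[0,0,0],[0,0,0],[0,0,0],[0,0,0],[0,0,0],[0,0,0],[0,0,0],[0,0,0],[0,0,0],[0,0,0],[0,0,0]]' --grip '[220,220,220,220,220,220,220,220,220,220,220,220,220,220,220]'

```text
time_s: 16.32
ee_pos: [465.4, -30.7, 109.2]
ee_rot: [-3.3, 89.4, 8.0]
force: [12.0, 3.4, -11.9]
gripper_width: 26.1
```

```bash
python3 kn.py 10
```

```text
[465.4 -30.7 109.2] [ 12.    3.4 -11.9] 26.125277374690153 along 199.03553940069503
tool x [ 0.0109  0.0015 -0.9999]
```

View pics/crop10.png

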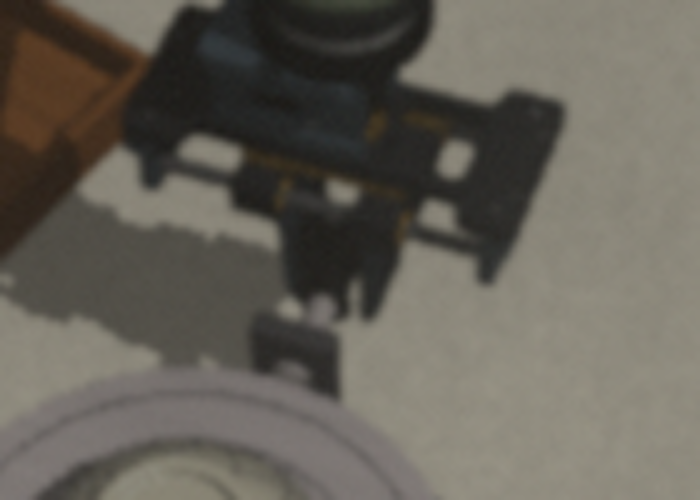

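Request:
arm_command --slide '[[0,0,-0.1],[0,0,-0.2],[0,0,-0.2],[0,0,-0.2],[0,0,-0.2],[0,0,-0.2],[0,0,-0.2],[0,0,-0.2]]' --turn '[[0,0,0],[0,0,0],[0,0,0],[0,0,0],[0,0,0],[0,0,0],[0,0,0],[0,0,0]]' --grip '[220,220,220,220,220,220,220,220]'

```text
time_s: 17.03
ee_pos: [464.4, -30.9, 109.3]
ee_rot: [-2.9, 89.3, 8.3]
force: [13.9, 2.4, -12.2]
gripper_width: 26.2
```

```bash
python3 kn.py 11
```

```text
[464.4 -30.9 109.3] [ 13.9   2.4 -12.2] 26.208336621571295 along 200.1099353679061
tool x [ 0.0128  0.0019 -0.9999]
```

View pics/crop11.png

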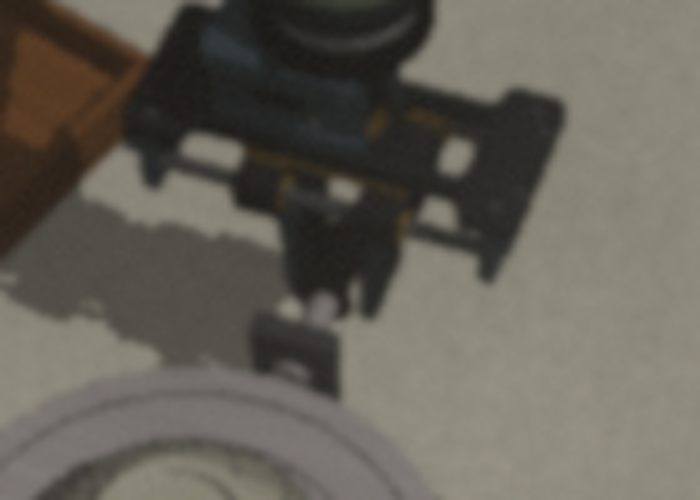

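Request:
arm_command --slide '[[0,0,-0.1],[0,0,-0.1],[0,0,-0.1],[0,0,-0.1],[0,0,-0.1],[0,0,-0.1],[0,0,-0.1],[0,0,-0.1]]' --turn '[[0,0,0],[0,0,0],[0,0,0],[0,0,0],[0,0,0],[0,0,0],[0,0,0],[0,0,0]]' --grip '[220,220,220,220,220,220,220,220]'

```text
time_s: 17.75
ee_pos: [464.4, -30.9, 109.4]
ee_rot: [-2.7, 89.1, 8.5]
force: [15.8, 4.3, -14.3]
gripper_width: 26.3
```

```bash
python3 kn.py 12; python3 - <<'E'
from h import *
print(env.search_frame("scene","tape")[:1])
d=np.load("pics/s12.npy");P=cloud("scene",d)
m=(P[...,0]>360)&(P[...,0]<510)&(abs(P[...,1]+359)<115)&(P[...,2]>20)&(P[...,2]<100)&(abs(P[...,0]-434)<85)
q=P[m];print("tape pts",len(q),np.round(q.min(0)),np.round(q.max(0)),np.round(np.median(q,0)))
# gap between plate top outer edge & knob collar; wheel marks: bowl
a0=cv2.imread("pics/scene0.png");a=cv2.imread("pics/s12.png")
cv2.imwrite("pics/full12.png",np.vstack([a0[150:300,120:520],a[150:300,120:520]]))
E
```

```text
[464.4 -30.9 109.4] [ 15.8   4.3 -14.3] 26.270513291854368 along 200.08682132957108
tool x [ 0.015   0.0022 -0.9999]
[{'point': [434.9, -358.0, 53.8], 'p': 0.77}]
tape pts 350 [ 361. -474.   20.] [ 449. -323.   80.] [ 439. -353.   55.]
```

View pics/s12.png

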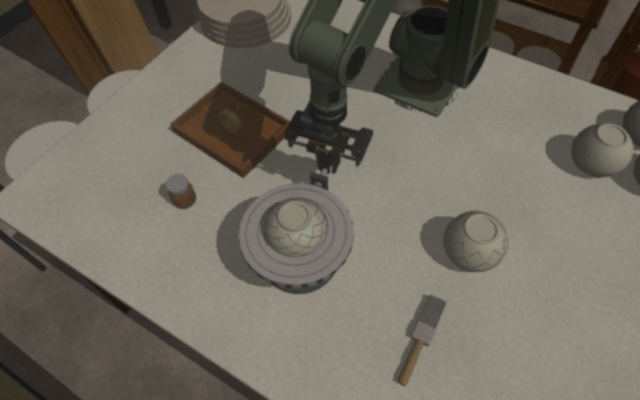

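At the stop: the last extra 1 mm of command gave no motion and the force went up to about 16 N. The picture shows the roll standing in the tray (230,120) and the pot, jar, brush and bowl where they were. Handing in.

```bash
python3 - <<'E'
from workcell import env
print(env.job_done()); s=env.state();print(s["time_s"],s["ee_pos"],s["force"])
E
```

```text
the job is handed in; nothing more can be done
None
the job is handed in; nothing more can be done
```

I lifted the roll 13 mm, drew it off the knob along the plunger axis and set it standing in the middle of the tray. Then I gripped the knob and pulled the plunger back to its stop, and handed the job in while still holding it. It took about 18 s of the 64 s allowed, and `job_done` gave no verdict.

**Plunger:** the tool moved 18.0 mm while holding the knob. A further 1 mm of commanded pull gave no motion and the force rose to about 16 N, so it is against the stop. Extra load beyond the spring on the way was a downward wrist force of 7 to 14 N, well under the limits.

**Roll:** the search network puts it at (435, -358) mm, upright at the tray centre. It was in the same place in two looks about 7 s apart.

**Bystanders:** in the last picture the bowl, pot, jar and brush look unmoved. The wheel's angle I judged only by eye; I did not measure it.

**One reading that disagreed:** the gripper opening on the knob read about 26 mm against a nominal 28 mm flange. It stayed steady throughout and I saw no sign of slip.

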